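Hang a sample carrier on the test-line rail

TASK

Pick up the steel sample carrier (it has a black grip tab on top), lift its hook over the lip of the transfer rail and lower it between the two upright pusher dogs until the hook tip rests on the channel floor behind the lip, with the jars hanging on the robot's side of the rail. Do not drop it: lower it all the way before letting go. Leave the cup, bottle, tomato and glass mug where they are.

Things in the scene. Friction and masses are not known exactly. Their poses are not given: they have to be found in the camera images.
- carrier_grip (a point): Centre of the carrier's black grip tab, an upright block 14 (x) x 40 (y) x 52 mm tall on top of the carrier, 161 mm above the table at the start. It stands on the hook's bridge (top 26 mm, underside 31 mm below this point), over the middle of the gap between back plate and hook leg. Axes: z up, x from the tray towards the hook leg, at the start pointing roughly away from the robot.
- carrier_hook (a point): Middle of the lower edge of the carrier's hook leg, which is 5 mm thick, 50 mm wide and hangs 30 mm below the bridge. It lies 11 mm to +x of and 61 mm below carrier_grip, same axes. The gap between back plate and leg is 17 mm.
- carrier: Loose steel carrier, 0.2 to 0.5 kg, standing upright: tray 56 (x) x 84 (y) x 40 mm high with two capped glass jars (61 mm high); a 4 mm back plate, 60 mm wide, rises from its +x wall and folds over to +x as bridge and hook leg. Origin: centre of the tray's underside; carrier_grip lies 36.5 mm to +x, 161 mm up; centre of mass 25 to 35 mm to -x of the tab.
- bay (a point): Loading place on the rail: midway between the two steel pusher dogs, in the middle of the lip's 5 mm thickness, at the height of the channel floor (140 mm above the table). Axes: z up, y along the rail, x square to the rail, away from the robot. The dogs stand in the channel at y = -70 and +70 mm, 10 mm thick, 40 mm high, 130 mm clear between them.
- rail: Fixed aluminium rail, 400 mm along y, white drive box at its +y end (165 mm tall). Origin on the table under the lip, axes as bay. Front plate 5 mm thick, 50 to 162 mm above the table; its top is the lip, 22 mm above the channel floor. Behind it (+x) a 26 mm wide channel, then a kerb 12 mm high. A carrier let go there leans its back plate on the front plate, tipped about 6 degrees.
- paper_cup: Bystander: white open paper cup, 72 mm across, 85 mm tall; origin at the centre of its underside, z up.
- reagent_bottle: Bystander: orange capped bottle, 56 mm across, 130 mm tall; origin at the centre of its underside, z up.
- tomato: Bystander: tomato, 76 mm across, 54 mm tall; origin at the centre of its underside, z up.
- glass_mug: Bystander: small clear glass mug, 52 mm across, 45 mm tall; origin at the centre of its underside, z up.
There are look-alikes about, which are no part of the job. What is meant by the carrier is not purple, and is the smaller of those in its own colour.

How it is judged (in metres and radians):
On the way:
1. the hook tip is lifted higher than the lip (z of carrier_hook in the frame of bay above 0.022 m), for 0.05 s.
At the end, for the whole second after the job is handed in: Carrier at rest (<0.03 m/s): hook tip within 6 mm of the channel floor, 2.5 to 28 mm beyond the lip's middle, within 45 mm of mid-bay; jars on the robot's side (tab centre <14 mm beyond the lip's middle), tilt <0.24 rad, within 0.28 rad of square to the rail (z of carrier_hook in the frame of bay between -0.006 and 0.006 m and x of carrier_hook in the frame of bay between 0.0025 and 0.028 m and y of carrier_hook in the frame of bay between -0.045 and 0.045 m and x of carrier_grip in the frame of bay below 0.014 m and angle between carrier_grip's own z axis and vertical below 0.24 rad and angle between the x axis of carrier_grip and the x axis of bay, either way round below 0.28 rad and linear speed of carrier below 0.03 m/s); the robot touches nothing.
It fails at once if the carrier is dropped: it moves faster than 0.45 m/s with no finger on it (contact force between the fingers and carrier below 0.01 N and linear speed of carrier above 0.45 m/s).
It fails at once if the paper cup is moved more than 30 mm (distance of paper_cup from where it was at the start of the episode above 0.03 m).
It fails at once if the orange bottle is moved more than 30 mm (distance of reagent_bottle from where it was at the start of the episode above 0.03 m).
It fails at once if the tomato is moved more than 30 mm (distance of tomato from where it was at the start of the episode above 0.03 m).
It fails at once if the glass mug is moved more than 30 mm (distance of glass_mug from where it was at the start of the episode above 0.03 m).
It also fails if it takes over 45 s, if anything falls off the work surface, if the arm or the gripper's body presses on something with over 40 N, if the wrist force passes 120 N, or if a joint passes its speed limit or range.

ROBOT

A 6-joint arm with a two-finger parallel gripper is mounted at the origin on the work surface. World frame = base frame: x ahead of the robot, y to its left, z up, the work surface at z = 0. Lengths are in mm, angles in rad, forces in N, time in s.
With the tool pointing down it reaches from about 275 to 725 mm from the base axis. Payload 5.6 kg.
Tool frame: the origin (TCP) lies on the centre line of the jaws, within the pads' length; the fingertips stand 8 mm ahead of it and the grasp point (between the pads) lies 11 mm behind it; z points along the fingers, y is the line along which they close (so a half turn about z gives the same grasp; the last joint's range is limited). The gripper opens to 85 mm and grips with 20 to 120 N. Pads are 22 mm wide; open, the fingers measure 114 mm over their backs; the gripper's body (76 mm by 85 mm) begins 54 mm behind the grasp point. The pads swing forward as they close: fully open they stand 13 mm farther back than shut.
Start: joints at [1.559, 0.255, 0.108, 0, -1.424, -0.285], TCP at [160.827, 525.954, 239.283] pointing down, gripper open.
Joint ranges: [-2.95, 2.95], [-1.21, 1.97], [-1.09, 1.5], [-2.87, 1.71], [-2.94, -0.07], [-3.05, 3.05]. Speed limits (rad/s): [2.57, 2.57, 3.14, 3.14, 3.14, 3.14].

INTERFACE

Orientations are given as a unit quaternion [x, y, z, w].
In Python, from workcell import readout, viewer, hand_in gives the robot as it stands. The module is installed in compiled form; this text tells all that it offers.
- The arm moves only by the tool play_rows, never from a script. Its arguments are lists of equal length, an entry for each row: "hand": the finger opening in m, from 0 to 0.0854; "slide": the shift along the world's x, y, z in m, a list of three; "delta_rot": the turn, a rotation vector about the world's x, y, z in rad, a list of three. In form: {"hand": [hand, ...], "slide": [[x, y, z], ...], "delta_rot": [[rx, ry, rz], ...]}. A call has 1 to 10 rows; each row shifts and turns the commanded pose from where the row before left it; what a row does not reach is not made up. A row lasts 1/12 s, in which the tool goes at most 41.7 mm and 7.16 degrees, less where a joint would pass 70% of its speed; a pose out of reach is approached as far as the arm can. A call is refused whole if a number of a shift passes 0.0417 or a number of a turn 0.125, either way. A call with a gripper value outside its range is refused whole. The fingers move at their own pace and stop on an object; "squeeze" is the grip in N (left out, the last holds). Time passes only in rows, so rows that do not move let the fingers close. It gives the time, the measured TCP pose, the force, the opening and the grip force at its end, in the units of the state.
- readout.get_state(): the state, without advancing time (a new reading comes with each control period).
- viewer.grab_frame(name): name is "side" or "top"; returns the picture (384x512x3 uint8, blue, green, red); there is no depth.
- viewer.calibration(name): a dict with "camera_matrix" (3x3 intrinsics, pixels), "extrinsics" (4x4, takes a point from world to camera coordinates). Camera axes: x right, y down, z forward; pixel columns grow to the right and rows downward; lengths in mm; the calibration is good to about 2 mm. A picture is of the moment at which its call begins. calibration takes no time and is no camera call.
- hand_in(): hands the job in; it is judged then, once.
The state is a dict: "t": time; "joint_positions": joint angles; "joint_vel": joint speeds; "joint_efforts": joint torques, N m; "tool_pos": TCP position; "tool_rot": TCP orientation; "force": force on the tool from outside, world axes, zero at the start; "moment": the same for the moment, N m; "gripper_width": opening from 0.0 (shut) to 1.0 (fully open); "grasp_force": force on a finger pad.
Only numpy, scipy, OpenCV 4.12 (cv2) and the standard library are available. Lean on these libraries where they do the work, as an engineer would, in place of code of your own. Each camera call takes 0.05 s, during which the arm holds its last target. There are 200 camera calls.

## Working session

There is one attempt and no reset: what is moved stays moved. The work goes in short steps, Python scripts to look and compute and a tool call to move; the robot and the scene stay as the last step left them, time stands still between calls to the robot, and variables do not carry over. Pictures are saved under pics/ and viewed, at most 10 in all, crops included, and the job is handed in when it is done.

Besides the shell and the picture viewer there is one more tool, called in YAML: its name, and indented under it one key for each argument. play_rows: Moves the arm, as the interface text tells. Its arguments: {"type":"object","properties":{"hand":{"type":"array"},"slide":{"type":"array"},"delta_rot":{"type":"array"},"squeeze":{"type":"number"}},"required":["hand","slide","delta_rot"]}

```bash
mkdir -p pics && python3 - <<'E'
from workcell import readout, viewer
import cv2,numpy as np
for n in("side","top"):
    cv2.imwrite(f"pics/{n}0.png",viewer.grab_frame(n)); c=viewer.calibration(n); print(n,c["camera_matrix"].round(1).tolist(),c["extrinsics"].round(3).tolist())
s=readout.get_state();print(s)
E
```

```text
side [[482.1, 0.0, 258.1], [0.0, 482.1, 196.2], [0.0, 0.0, 1.0]] [[-0.983, -0.181, 0.016, 497.622], [-0.12, 0.58, -0.806, 161.995], [0.136, -0.794, -0.592, 1454.133], [0.0, 0.0, 0.0, 1.0]]
top [[432.6, 0.0, 253.2], [0.0, 432.6, 192.2], [0.0, 0.0, 1.0]] [[0.003, -1.0, 0.001, -5.68], [-0.98, -0.004, -0.201, 519.981], [0.201, -0.0, -0.98, 1466.557], [0.0, 0.0, 0.0, 1.0]]
{'t': 0.1, 'joint_positions': array([ 1.55858670e+00,  2.55671239e-01,  1.07133499e-01, -4.45811735e-04,
       -1.42389547e+00, -2.84582090e-01]), 'joint_vel': array([ 5.87607348e-05, -5.71533953e-04,  3.93738690e-03,  9.78306919e-04,
        1.09497700e-03, -9.25408486e-05]), 'joint_efforts': array([-1.26100647e-03, -3.87603378e+01,  2.38476008e+01,  5.37787467e+00,
       -3.76658805e-03,  1.03521788e-06]), 'tool_pos': array([160.67249067, 525.55664075, 238.49118756]), 'tool_rot': array([ 9.89004319e-01, -1.47884207e-01, -1.07320426e-04,  8.40798274e-04]), 'force': array([ 0.98624209, -0.18645155,  0.01241708]), 'moment': array([-0.00390939, -0.00999478,  0.00233603]), 'grasp_force': 0.0, 'gripper_width': 1.002826966108839}
```

View pics/side0.png

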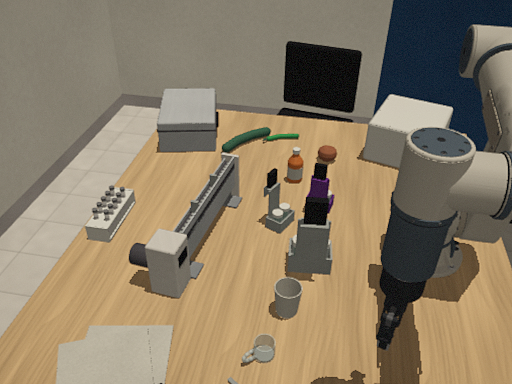

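View pics/top0.png

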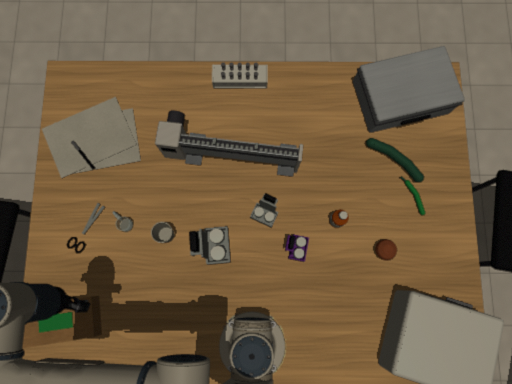

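The small grey carrier (target) is at about (279,205) in side and (265,210) in top. The bigger grey one and the purple one are look-alikes. The rail runs from the drive box (170,138) to (300,157) in top. I'll zoom in next.

```bash
python3 - <<'E'
import cv2,numpy as np
t=cv2.imread("pics/top0.png");s=cv2.imread("pics/side0.png")
a=cv2.resize(t[120:240,150:310],None,fx=5,fy=5,interpolation=2);b=cv2.resize(s[150:300,130:330],None,fx=4,fy=4,interpolation=2)
cv2.imwrite("pics/tc.png",cv2.convertScaleAbs(a,alpha=1.6));cv2.imwrite("pics/sc.png",cv2.convertScaleAbs(b,alpha=1.4))
E
```

```text
(no output)
```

View pics/tc.png

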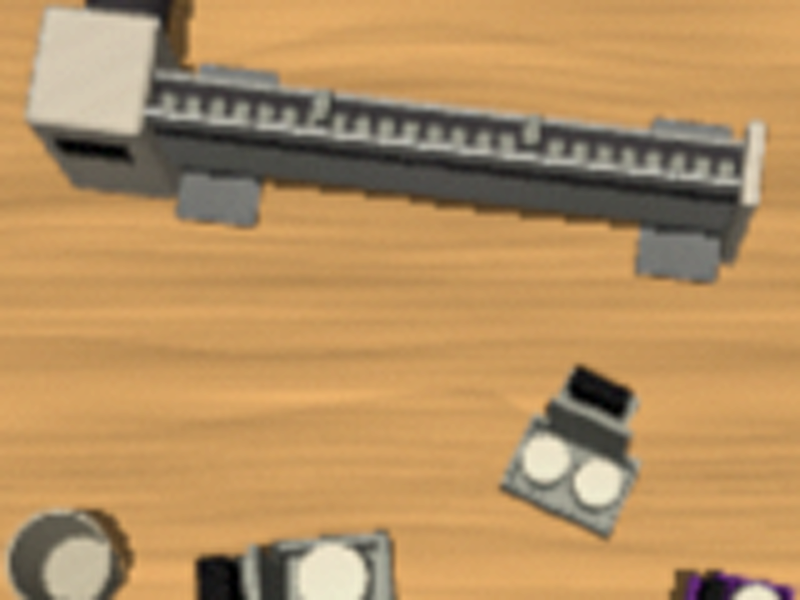

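View pics/sc.png

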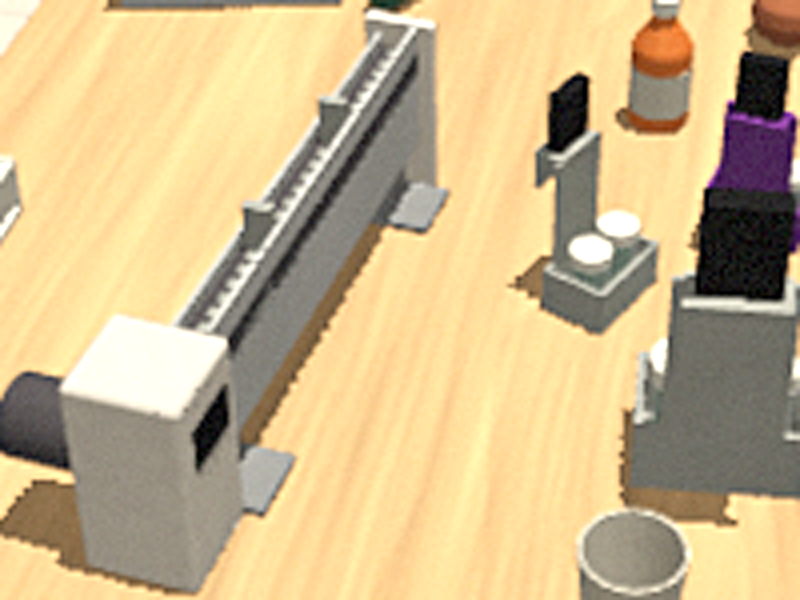

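Top crop: tab at (601,391), jars at (546,459) and (598,482), dogs near (322,95) and (533,122), lip edge from (155,112) to (740,186). Side crop: tab at (568,113), dogs at (262,207) and (335,100).

```bash
cat > h.py <<'E'
import cv2,numpy as np
from workcell import readout,viewer
def P(n):
    c=viewer.calibration(n);return c["camera_matrix"],c["extrinsics"]
def ray(n,uv):
    K,E=P(n);R=E[:3,:3];d=R.T@np.linalg.inv(K)@np.array([uv[0],uv[1],1.]);return -R.T@E[:3,3],d/np.linalg.norm(d)
def onz(n,uv,z):
    o,d=ray(n,uv);return o+d*(z-o[2])/d[2]
def tri(a,b):
    (o,d),(p,e)=ray("top",a),ray("side",b)
    s=np.linalg.lstsq(np.c_[d,-e],p-o,rcond=None)[0];x,y=o+d*s[0],p+e*s[1];return (x+y)/2,np.linalg.norm(x-y)
def proj(n,X):
    K,E=P(n);q=K@(E[:3,:3]@np.array(X)+E[:3,3]);return q[:2]/q[2]
def blob(img,x0,y0,x1,y1,thr=45):
    m=(img[y0:y1,x0:x1].max(2)<thr).astype(np.uint8)
    n,l,s,c=cv2.connectedComponentsWithStats(m);i=1+s[1:,4].argmax();k=np.argwhere(l==i)[:,::-1]+[x0,y0]
    return k.mean(0),s[i],cv2.minAreaRect(k.astype(np.float32))
E
python3 - <<'E'
from h import *
t=cv2.imread("pics/top0.png");s=cv2.imread("pics/side0.png")
a=blob(t,258,190,284,207,35);b=blob(s,262,165,282,190,35);print(a,b)
print("tab",tri(a[0],b[0]), onz("top",a[0],161+5))
T=lambda u,v:(u/5+150-.4,v/5+120-.4)
S=lambda u,v:(u/4+130-.4,v/4+150-.4)
yaw=lambda p,q:np.degrees(np.arctan2(*(q-p)[[1,0]]))
j=[onz("top",T(546,459),64),onz("top",T(598,482),64)];print("jars",j,yaw(*j))
f=[onz("top",T(503,488),40),onz("top",T(608,537),40)];print("front",f,yaw(*f))
l=[onz("top",T(155,114),162),onz("top",T(740,187),162)];print("lip",l,yaw(*l))
for p,q in(((322,95),(262,207)),((533,122),(335,100))):print("dog",tri(T(*p),S(*q)),onz("top",T(*p),180),onz("side",S(*q),180))
for x in range(185,300,20): # lip profile
    print(x,t[138:168,x].mean(1).astype(int).tolist())
E
```

```text
(array([269.19047619, 198.04761905]), array([ 6,  4, 12,  9, 63], dtype=int32), ((269.4000549316406, 198.2000274658203), (11.627553939819336, 5.366562843322754), 26.56505012512207)) (array([271.77205882, 177.76470588]), array([  5,   4,  10,  19, 136], dtype=int32), ((271.8441162109375, 178.02645874023438), (8.436614990234375, 18.637248992919922), 4.39870548248291))
tab (array([477.69741868, -55.72187679, 159.95663743]), np.float64(2.369272878933903)) [477.74755683 -55.4936098  166.        ]
jars [array([450.17721088, -23.27650252,  64.        ]), array([434.26861335, -59.13489036,  64.        ])] -113.92449936960085
front [array([433.35537554,   6.48771494,  40.        ]), array([399.1678848 , -66.85563754,  40.        ])] -114.99160878939588
lip [array([666.2081005 , 238.82237092, 162.        ]), array([ 617.15759005, -150.21672652,  162.        ])] -97.18600251662927
dog (array([669.24532114, 125.89710639, 176.51276448]), np.float64(10.925619599646796)) [673.82043422 126.11084659 180.        ] [661.79296775 132.19447227 180.        ]
dog (array([652.29629279, -13.25945743, 176.739
[... 175 characters left out ...]
 46, 46, 45, 42, 44, 48, 50, 51, 57, 65, 73, 71, 73, 81, 97, 98, 95, 95]
205 [62, 38, 34, 39, 45, 47, 80, 108, 57, 39, 19, 25, 45, 45, 44, 45, 44, 40, 37, 58, 88, 92, 92, 94, 92, 90, 91, 97, 100, 94]
225 [91, 96, 87, 44, 36, 39, 49, 58, 66, 84, 83, 45, 33, 24, 38, 48, 45, 47, 47, 43, 39, 59, 90, 91, 95, 92, 92, 93, 96, 94]
245 [94, 94, 89, 98, 99, 57, 36, 38, 49, 70, 75, 87, 107, 52, 40, 22, 32, 47, 47, 47, 47, 44, 38, 39, 62, 88, 90, 91, 92, 92]
265 [91, 92, 95, 96, 93, 96, 97, 76, 43, 39, 60, 92, 93, 98, 99, 68, 44, 27, 20, 34, 46, 45, 45, 43, 41, 39, 63, 97, 95, 90]
285 [94, 94, 93, 93, 95, 93, 79, 77, 89, 93, 44, 38, 53, 83, 93, 89, 87, 89, 46, 36, 16, 30, 46, 46, 47, 45, 44, 31, 48, 73]
```

play_rows:
  hand: [0.085,0.085,0.085,0.085]
  slide:
    - [0,0,0.03]
    - [0,0,0.03]
    - [0,0,0.03]
    - [0,0,0]
  delta_rot:
    - [0,0,0]
    - [0,0,0]
    - [0,0,0]
    - [0,0,0]

```text
t: 0.43
tool_pos: [161.9, 527.5, 335.4]
tool_rot: [0.989, -0.148, 0.001, -0.005]
force: [0.5, -1.0, 1.0]
gripper_width: 0.998
grasp_force: 0.0
```

play_rows:
  hand: [0.085,0.085,0.085,0.085,0.085,0.085,0.085,0.085,0.085,0.085]
  slide:
    - [0.0158,-0.0291,0]
    - [0.0158,-0.0291,0]
    - [0.0158,-0.0291,0]
    - [0.0158,-0.0291,0]
    - [0.0158,-0.0291,0]
    - [0.0158,-0.0291,0]
    - [0.0158,-0.0291,0]
    - [0.0158,-0.0291,0]
    - [0.0158,-0.0291,0]
    - [0.0158,-0.0291,0]
  delta_rot:
    - [0,0,-0.085]
    - [0,0,-0.085]
    - [0,0,-0.085]
    - [0,0,-0.085]
    - [0,0,-0.085]
    - [0,0,-0.085]
    - [0,0,-0.085]
    - [0,0,-0.085]
    - [0,0,-0.085]
    - [0,0,-0.085]

```text
t: 1.27
tool_pos: [319.0, 233.3, 329.0]
tool_rot: [0.839, -0.544, -0.0, 0.0]
force: [1.3, -0.2, 0.2]
gripper_width: 0.993
grasp_force: 0.0
```

play_rows:
  hand: [0.085,0.085,0.085,0.085,0.085,0.085,0.085,0.085,0.085,0.085]
  slide:
    - [0.0158,-0.0291,0]
    - [0.0158,-0.0291,0]
    - [0.0158,-0.0291,0]
    - [0.0158,-0.0291,0]
    - [0.0158,-0.0291,0]
    - [0.0158,-0.0291,0]
    - [0.0158,-0.0291,0]
    - [0.0158,-0.0291,0]
    - [0.0158,-0.0291,0]
    - [0.0158,-0.0291,0]
  delta_rot:
    - [0,0,-0.085]
    - [0,0,-0.085]
    - [0,0,-0.085]
    - [0,0,-0.085]
    - [0,0,-0.085]
    - [0,0,-0.085]
    - [0,0,-0.085]
    - [0,0,-0.085]
    - [0,0,-0.085]
    - [0,0,-0.085]

```text
t: 2.1
tool_pos: [477.1, -57.7, 328.8]
tool_rot: [-0.54, 0.842, 0.0, -0.0]
force: [0.8, 0.7, 0.4]
gripper_width: 0.997
grasp_force: 0.0
```

play_rows:
  hand: [0.085,0.085,0.085,0.085,0.085]
  slide:
    - [0,0,-0.03]
    - [0,0,-0.03]
    - [0,0,-0.03]
    - [0,0,0]
    - [0,0,0]
  delta_rot:
    - [0,0,0]
    - [0,0,0]
    - [0,0,0]
    - [0,0,0]
    - [0,0,0]

```text
t: 2.52
tool_pos: [476.0, -56.4, 238.6]
tool_rot: [-0.542, 0.841, 0.0, -0.002]
force: [-1.2, 0.0, 1.1]
gripper_width: 0.99
grasp_force: 0.0
```

```bash
python3 - <<'E'
from h import *
from scipy.spatial.transform import Rotation as R
s=readout.get_state();print(s["t"],s["tool_pos"],np.degrees(s["joint_positions"]),R.from_quat(s["tool_rot"]).as_matrix().round(3))
im=viewer.grab_frame("side");cv2.imwrite("pics/s1.png",im)
cv2.imwrite("pics/s1c.png",cv2.resize(im[80:260,170:390],None,fx=3,fy=3,interpolation=2))
E
```

```text
2.5167 [475.96889201 -56.42700496 238.57282965] [ 1.20501254e+01  6.70721315e+00 -3.74791535e+00  2.47355732e-02
 -7.97507462e+01 -3.64645716e+01] [[-0.413 -0.911 -0.003]
 [-0.911  0.413 -0.001]
 [ 0.002  0.003 -1.   ]]
```

View pics/s1c.png

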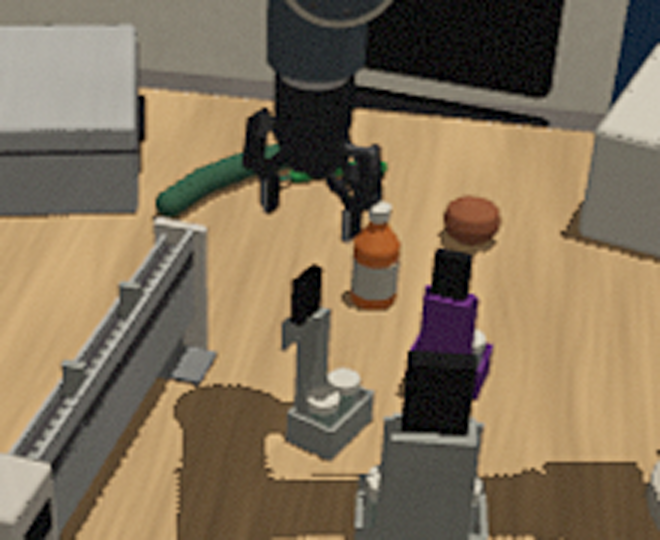

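The open fingers, around (265,190) and (350,210) in the crop, straddle the tab at (307,295) below. I'll descend and close.

play_rows:
  hand: [0.085,0.085,0.085,0.085,0.085,0.085,0.085]
  slide:
    - [0.001,0,-0.02]
    - [0,0,-0.02]
    - [0,0,-0.02]
    - [0,0,-0.02]
    - [0,0,-0.009]
    - [0,0,0]
    - [0,0,0]
  delta_rot:
    - [0,0,0]
    - [0,0,0]
    - [0,0,0]
    - [0,0,0]
    - [0,0,0]
    - [0,0,0]
    - [0,0,0]

```text
t: 3.15
tool_pos: [479.0, -56.0, 152.0]
tool_rot: [-0.542, 0.84, -0.001, 0.001]
force: [0.5, 0.1, 0.2]
gripper_width: 0.994
grasp_force: 0.0
```

play_rows:
  hand: [0.06,0.045,0.035,0.028,0.022,0.018,0.014,0.01,0.006,0.002]
  slide:
    - [0,0,0]
    - [0,0,0]
    - [0,0,0]
    - [0,0,0]
    - [0,0,0]
    - [0,0,0]
    - [0,0,0]
    - [0,0,0]
    - [0,0,0]
    - [0,0,0]
  delta_rot:
    - [0,0,0]
    - [0,0,0]
    - [0,0,0]
    - [0,0,0]
    - [0,0,0]
    - [0,0,0]
    - [0,0,0]
    - [0,0,0]
    - [0,0,0]
    - [0,0,0]
  squeeze: 70

```text
t: 3.98
tool_pos: [477.6, -56.0, 150.5]
tool_rot: [-0.542, 0.841, 0.0, -0.0]
force: [-2.7, 1.4, 5.1]
gripper_width: 0.152
grasp_force: 68.3
```

play_rows:
  hand: [0,0,0,0,0,0]
  slide:
    - [0,0,0]
    - [0,0,0]
    - [0,0,0]
    - [0,0,0]
    - [0,0,0]
    - [0,0,0]
  delta_rot:
    - [0,0,0]
    - [0,0,0]
    - [0,0,0]
    - [0,0,0]
    - [0,0,0]
    - [0,0,0]

```text
t: 4.48
tool_pos: [477.6, -56.0, 150.6]
tool_rot: [-0.542, 0.841, 0.0, -0.0]
force: [-2.6, 0.9, 5.7]
gripper_width: 0.153
grasp_force: 68.3
```

play_rows:
  hand: [0,0,0,0,0,0,0,0,0,0]
  slide:
    - [0,0,0.004]
    - [0,0,0.008]
    - [0,0,0.015]
    - [0,0,0.02]
    - [0,0,0.02]
    - [0,0,0.02]
    - [0,0,0.008]
    - [0,0,0]
    - [0,0,0]
    - [0,0,0]
  delta_rot:
    - [0,0,0]
    - [0,0,0]
    - [0,0,0]
    - [0,0,0]
    - [0,0,0]
    - [0,0,0]
    - [0,0,0]
    - [0,0,0]
    - [0,0,0]
    - [0,0,0]

```text
t: 5.32
tool_pos: [477.0, -55.9, 243.6]
tool_rot: [-0.542, 0.841, 0.001, -0.001]
force: [-0.6, 0.4, -5.2]
gripper_width: 0.155
grasp_force: 68.5
```

play_rows:
  hand: [0,0,0,0,0,0,0,0,0,0]
  slide:
    - [0.01,0.01,0]
    - [0.01,0.016,0]
    - [0.01,0.016,0]
    - [0.01,0.016,0]
    - [0.01,0.016,0]
    - [0.01,0.016,0]
    - [0.01,0.016,0]
    - [0.01,0.009,0]
    - [0,0,0]
    - [0,0,0]
  delta_rot:
    - [0,0,0.03]
    - [0,0,0.04]
    - [0,0,0.04]
    - [0,0,0.04]
    - [0,0,0.04]
    - [0,0,0.04]
    - [0,0,0.04]
    - [0,0,0.032]
    - [0,0,0]
    - [0,0,0]

```text
t: 6.15
tool_pos: [557.7, 59.6, 243.4]
tool_rot: [-0.662, 0.749, 0.001, -0.001]
force: [0.1, -0.4, -4.7]
gripper_width: 0.156
grasp_force: 68.7
```

```bash
python3 - <<'E'
from h import *
from scipy.spatial.transform import Rotation as R
s=readout.get_state();print(s["t"],s["tool_pos"],s["force"],s["grasp_force"],R.from_quat(s["tool_rot"]).as_matrix().round(3))
im=viewer.grab_frame("side");cv2.imwrite("pics/s2.png",im);t=viewer.grab_frame("top");cv2.imwrite("pics/t2.png",t)
a=cv2.resize(im[110:270,140:320],(675,600),interpolation=2);cv2.imwrite("pics/s2c.png",a)
cv2.imwrite("pics/t2c.png",cv2.convertScaleAbs(cv2.resize(t[120:240,150:310],None,fx=5,fy=5,interpolation=2),alpha=1.6))
E
```

```text
6.15 [557.7077908   59.60736634 243.4103011 ] [ 0.06260066 -0.436631   -4.68827406] 68.67669582366943 [[-0.123 -0.992 -0.003]
 [-0.992  0.123 -0.001]
 [ 0.001  0.003 -1.   ]]
```

View pics/s2c.png

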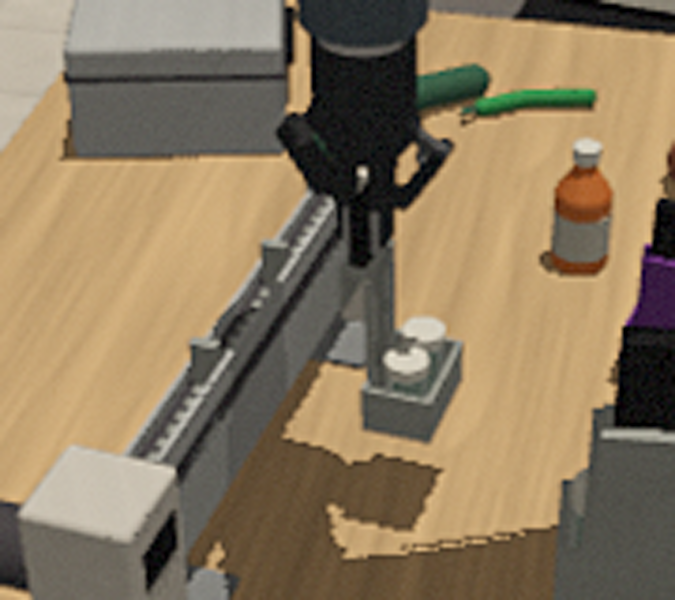

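View pics/t2c.png

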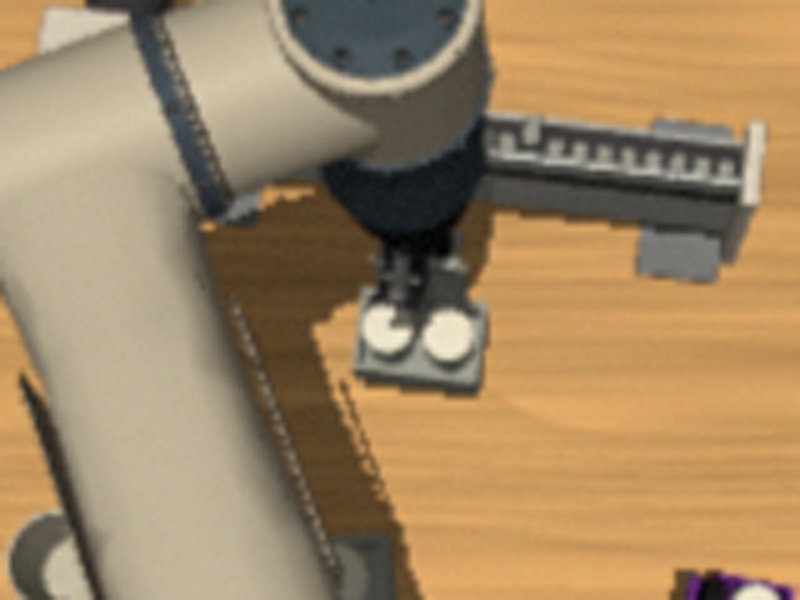

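The carrier hangs level and square, with jars at top crop (386,328) and (449,335). The rail lip is clear on its right. Next I'll check the offsets numerically.

```bash
python3 - <<'E'
from h import *
T=lambda u,v:(u/5+150-.4,v/5+120-.4)
j=[onz("top",T(386,328),64+93),onz("top",T(449,335),64+93)]
m=(j[0]+j[1])/2;print(j,m,"tab",m[:2]+36.5*np.array([.992,-.124]),np.degrees(np.arctan2(*(j[0]-j[1])[[0,1]])))
s=cv2.imread("pics/side0.png").mean(2).astype(np.float32)
# side-view profile across the rail (bay x from -15..35) at z=162
b=np.array([643.5,59,162]);ex=np.array([.992,-.125,0]);ey=np.array([.125,.992,0])
t=cv2.imread("pics/top0.png").mean(2).astype(np.float32)
for n,im in(("side",s),("top",t)):
    rows=[]
    for y in range(-45,46,3):
        p=np.array([proj(n,b+ex*x+ey*y) for x in range(-16,34,2)],np.float32)
        rows.append(cv2.remap(im,p[:,:1],p[:,1:],1)[:,0])
    print(n,dict(zip(range(-16,34,2),np.mean(rows,0).astype(int).tolist())))
# dogs profile along y at z=175, in both views
for n,im in(("side",s),("top",t)):
  for x in(10,16,22):
    p=np.array([proj(n,b+[0,0,14]+ex*x+ey*y) for y in range(-100,101,4)],np.float32)
    v=cv2.remap(im,p[:,:1],p[:,1:],1)[:,0];print(n,x,[(y,int(k)) for y,k in zip(range(-100,101,4),v) if abs(abs(y)-70)<22])
E
```

```text
[array([521.81689028,  82.89581886, 157.        ]), array([517.27359703,  41.56635443, 157.        ])] [519.54524366  62.23108664 157.        ] tab [555.75324366  57.70508664] 6.273260677683396
side {-16: 53, -14: 79, -12: 94, -10: 96, -8: 92, -6: 86, -4: 104, -2: 145, 0: 168, 2: 159, 4: 133, 6: 111, 8: 95, 10: 79, 12: 69, 14: 72, 16: 79, 18: 85, 20: 105, 22: 139, 24: 163, 26: 168, 28: 162, 30: 156, 32: 155}
top {-16: 44, -14: 38, -12: 29, -10: 25, -8: 28, -6: 37, -4: 46, -2: 60, 0: 83, 2: 97, 4: 91, 6: 82, 8: 75, 10: 72, 12: 70, 14: 64, 16: 54, 18: 44, 20: 39, 22: 40, 24: 49, 26: 67, 28: 88, 30: 97, 32: 97}
side 10 [(-88, 85), (-84, 82), (-80, 91), (-76, 119), (-72, 143), (-68, 129), (-64, 73), (-60, 68), (-56, 72), (-52, 74), (52, 81), (56, 89), (60, 93), (64, 123), (68, 160), (72, 141), (76, 88), (80, 70), (84, 74), (88, 73)]
side 16 [(-88, 147), (-84, 152), (-80, 158), (-76, 162), (-72, 160), (-68, 143), (-64, 94), (-60, 67), (-56, 70), (-52, 68), (52, 167), (56, 163), (60, 162), (64, 157), (68, 153), (72, 131), (76, 86), (80, 65), (84, 65), (88, 68)]
side 22 [(-88, 145), (-84, 1
[... 161 characters left out ...]
3), (76, 86), (80, 113), (84, 147), (88, 165)]
top 10 [(-88, 78), (-84, 77), (-80, 49), (-76, 49), (-72, 74), (-68, 82), (-64, 55), (-60, 52), (-56, 78), (-52, 78), (52, 52), (56, 72), (60, 63), (64, 49), (68, 72), (72, 87), (76, 72), (80, 48), (84, 45), (88, 67)]
top 16 [(-88, 43), (-84, 41), (-80, 37), (-76, 44), (-72, 84), (-68, 89), (-64, 64), (-60, 39), (-56, 41), (-52, 40), (52, 37), (56, 38), (60, 34), (64, 44), (68, 83), (72, 92), (76, 67), (80, 39), (84, 35), (88, 34)]
top 22 [(-88, 63), (-84, 63), (-80, 67), (-76, 63), (-72, 85), (-68, 83), (-64, 70), (-60, 69), (-56, 69), (-52, 74), (52, 71), (56, 75), (60, 75), (64, 55), (68, 83), (72, 88), (76, 78), (80, 73), (84, 76), (88, 75)]
```

play_rows:
  hand: [0,0,0,0,0,0,0,0,0,0]
  slide:
    - [0.008,0,0]
    - [0.015,0,0]
    - [0.018,0,0]
    - [0.018,0,0]
    - [0.015,0,0]
    - [0.009,0,0]
    - [0.004,0,0]
    - [0,0,0]
    - [0,0,0]
    - [0,0,0]
  delta_rot:
    - [0,0,0]
    - [0,0,0]
    - [0,0,0]
    - [0,0,0]
    - [0,0,0]
    - [0,0,0]
    - [0,0,0]
    - [0,0,0]
    - [0,0,0]
    - [0,0,0]

```text
t: 7.08
tool_pos: [644.4, 58.8, 245.6]
tool_rot: [-0.662, 0.75, -0.0, 0.0]
force: [0.2, -1.1, -4.0]
gripper_width: 0.151
grasp_force: 68.8
```

```bash
python3 - <<'E'
from h import *
s=readout.get_state();print(s["t"],s["tool_pos"],s["force"],s["moment"],s["grasp_force"])
im=viewer.grab_frame("side");cv2.imwrite("pics/s3.png",im)
cv2.imwrite("pics/s3c.png",cv2.resize(im[120:270,150:290],(700,750),interpolation=2)[:600])
E
```

```text
7.0833 [644.39482357  58.79521787 245.62120137] [ 0.20254007 -1.07407492 -4.03936126] [-0.04110256 -0.11223827 -0.01212041] 68.82055878639221
```

View pics/s3c.png

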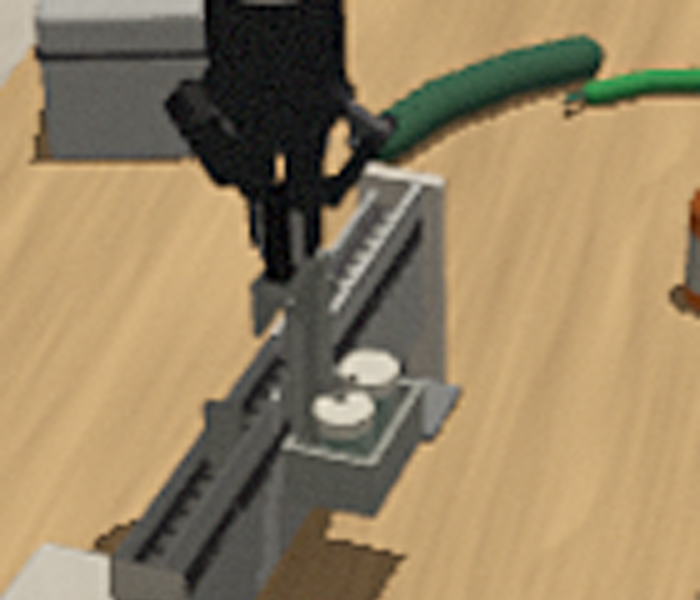

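The hook leg at (265,310) is over the channel and the back plate and jars are on the robot's side of the lip. I'll lower gently.

play_rows:
  hand: [0,0,0,0,0,0,0]
  slide:
    - [0,0,-0.007]
    - [0,0,-0.009]
    - [0,0,-0.009]
    - [0,0,-0.005]
    - [0,0,-0.004]
    - [0,0,-0.003]
    - [0,0,0]
  delta_rot:
    - [0,0,0]
    - [0,0,0]
    - [0,0,0]
    - [0,0,0]
    - [0,0,0]
    - [0,0,0]
    - [0,0,0]

```text
t: 7.72
tool_pos: [644.6, 58.9, 207.4]
tool_rot: [-0.662, 0.75, 0.0, -0.001]
force: [0.6, -0.5, -5.2]
gripper_width: 0.153
grasp_force: 68.8
```

play_rows:
  hand: [0,0,0,0,0]
  slide:
    - [0,0,-0.003]
    - [0,0,-0.003]
    - [0,0,-0.003]
    - [0,0,-0.002]
    - [0,0,0]
  delta_rot:
    - [0,0,0]
    - [0,0,0]
    - [0,0,0]
    - [0,0,0]
    - [0,0,0]

```text
t: 8.13
tool_pos: [644.6, 59.0, 196.6]
tool_rot: [-0.662, 0.75, 0.0, -0.0]
force: [0.0, -0.1, -3.7]
gripper_width: 0.153
grasp_force: 68.8
```

play_rows:
  hand: [0,0,0,0,0]
  slide:
    - [0,0,-0.002]
    - [0,0,-0.0015]
    - [0,0,-0.001]
    - [0,0,0]
    - [0,0,0]
  delta_rot:
    - [0,0,0]
    - [0,0,0]
    - [0,0,0]
    - [0,0,0]
    - [0,0,0]

```text
t: 8.55
tool_pos: [644.8, 58.9, 192.8]
tool_rot: [-0.662, 0.75, 0.0, -0.0]
force: [-0.3, -0.1, -4.3]
gripper_width: 0.152
grasp_force: 68.8
```

play_rows:
  hand: [0,0,0]
  slide:
    - [0,0,-0.001]
    - [0,0,0]
    - [0,0,0]
  delta_rot:
    - [0,0,0]
    - [0,0,0]
    - [0,0,0]

```text
t: 8.8
tool_pos: [644.8, 58.9, 191.7]
tool_rot: [-0.662, 0.75, 0.0, -0.0]
force: [-0.1, 0.2, -4.4]
gripper_width: 0.156
grasp_force: 68.8
```

play_rows:
  hand: [0,0,0]
  slide:
    - [0,0,-0.001]
    - [0,0,0]
    - [0,0,0]
  delta_rot:
    - [0,0,0]
    - [0,0,0]
    - [0,0,0]

```text
t: 9.05
tool_pos: [644.8, 59.0, 190.8]
tool_rot: [-0.662, 0.75, 0.0, -0.0]
force: [0.5, 0.3, -3.6]
gripper_width: 0.155
grasp_force: 69.0
```

play_rows:
  hand: [0,0,0]
  slide:
    - [0,0,-0.001]
    - [0,0,0]
    - [0,0,0]
  delta_rot:
    - [0,0,0]
    - [0,0,0]
    - [0,0,0]

```text
t: 9.3
tool_pos: [644.9, 58.9, 190.7]
tool_rot: [-0.662, 0.75, -0.0, 0.0]
force: [-2.9, 1.0, 2.6]
gripper_width: 0.15
grasp_force: 69.5
```

play_rows:
  hand: [0,0,0]
  slide:
    - [0,0,-0.001]
    - [0,0,0]
    - [0,0,0]
  delta_rot:
    - [0,0,0]
    - [0,0,0]
    - [0,0,0]

```text
t: 9.55
tool_pos: [644.9, 58.9, 190.7]
tool_rot: [-0.662, 0.749, -0.001, 0.001]
force: [-4.4, 1.9, 6.3]
gripper_width: 0.155
grasp_force: 70.5
```

Contact came at the predicted height. I'll open slowly so that the carrier settles into its lean.

play_rows:
  hand: [0.012,0.013,0.014,0.015,0.016,0.017,0.018,0.019,0.02,0.021]
  slide:
    - [0,0,0.001]
    - [0,0,0]
    - [0,0,0]
    - [0,0,0]
    - [0,0,0]
    - [0,0,0]
    - [0,0,0]
    - [0,0,0]
    - [0,0,0]
    - [0,0,0]
  delta_rot:
    - [0,0,0]
    - [0,0,0]
    - [0,0,0]
    - [0,0,0]
    - [0,0,0]
    - [0,0,0]
    - [0,0,0]
    - [0,0,0]
    - [0,0,0]
    - [0,0,0]
  squeeze: 20

```text
t: 10.38
tool_pos: [645.1, 58.9, 189.8]
tool_rot: [-0.662, 0.75, -0.0, 0.0]
force: [0.2, 0.2, -0.4]
gripper_width: 0.249
grasp_force: 0.0
```

play_rows:
  hand: [0.023,0.025,0.027,0.03,0.033,0.036,0.04,0.045,0.05,0.05]
  slide:
    - [0,0,0]
    - [0,0,0]
    - [0,0,0]
    - [0,0,0]
    - [0,0,0]
    - [0,0,0]
    - [0,0,0]
    - [0,0,0]
    - [0,0,0]
    - [0,0,0]
  delta_rot:
    - [0,0,0]
    - [0,0,0]
    - [0,0,0]
    - [0,0,0]
    - [0,0,0]
    - [0,0,0]
    - [0,0,0]
    - [0,0,0]
    - [0,0,0]
    - [0,0,0]

```text
t: 11.22
tool_pos: [644.8, 59.0, 189.8]
tool_rot: [-0.662, 0.75, -0.0, 0.0]
force: [-0.3, 0.2, 0.6]
gripper_width: 0.583
grasp_force: 0.0
```

```bash
python3 - <<'E'
from h import *
s=readout.get_state();print(s["t"],s["tool_pos"],s["force"],s["gripper_width"],s["grasp_force"])
im=viewer.grab_frame("side");cv2.imwrite("pics/s4.png",im)
cv2.imwrite("pics/s4c.png",cv2.resize(im[130:280,150:290],(700,750),interpolation=2)[:600])
E
```

```text
11.2167 [644.83710057  58.95275295 189.82720681] [-0.32441002  0.18803226  0.57595504] 0.582903046680416 0.0
```

View pics/s4c.png

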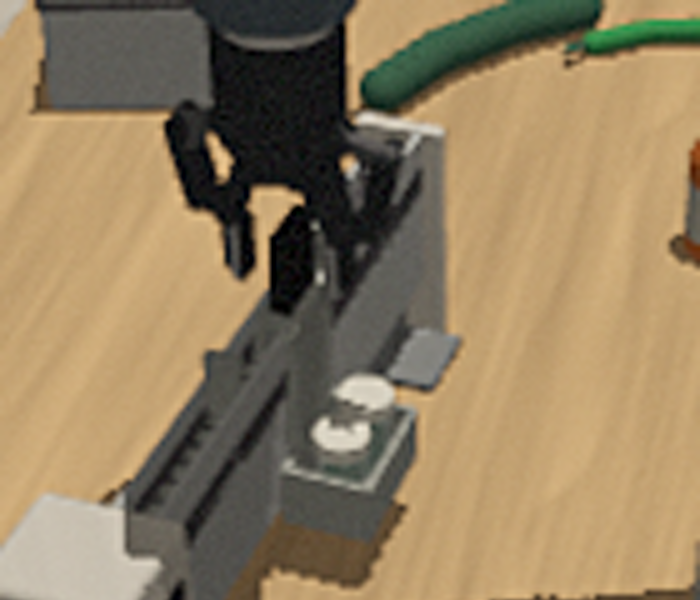

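The carrier hangs on the lip, with its tab at (290,260) free between the open fingers. I'll retract upwards.

play_rows:
  hand: [0.06,0.07,0.07,0.07,0.07,0.07,0.07,0.07,0.07,0.07]
  slide:
    - [0,0,0]
    - [0,0,0.004]
    - [0,0,0.008]
    - [0,0,0.015]
    - [0,0,0.02]
    - [0,0,0.025]
    - [0,0,0.025]
    - [0,0,0.01]
    - [0,0,0]
    - [0,0,0]
  delta_rot:
    - [0,0,0]
    - [0,0,0]
    - [0,0,0]
    - [0,0,0]
    - [0,0,0]
    - [0,0,0]
    - [0,0,0]
    - [0,0,0]
    - [0,0,0]
    - [0,0,0]

```text
t: 12.1
tool_pos: [645.1, 59.1, 297.9]
tool_rot: [-0.662, 0.75, -0.0, 0.001]
force: [0.2, 0.6, -0.9]
gripper_width: 0.822
grasp_force: 0.0
```

```bash
python3 - <<'E'
from h import *
s=readout.get_state();print(s["t"],s["tool_pos"],s["force"],s["gripper_width"])
im=viewer.grab_frame("side");cv2.imwrite("pics/s5.png",im)
cv2.imwrite("pics/s5c.png",cv2.resize(im[130:280,150:290],(700,750),interpolation=2)[:600])
E
```

```text
12.1 [645.0721224   59.09668251 297.90267499] [ 0.23444756  0.57046665 -0.92345824] 0.8219867512351295
```

View pics/s5c.png

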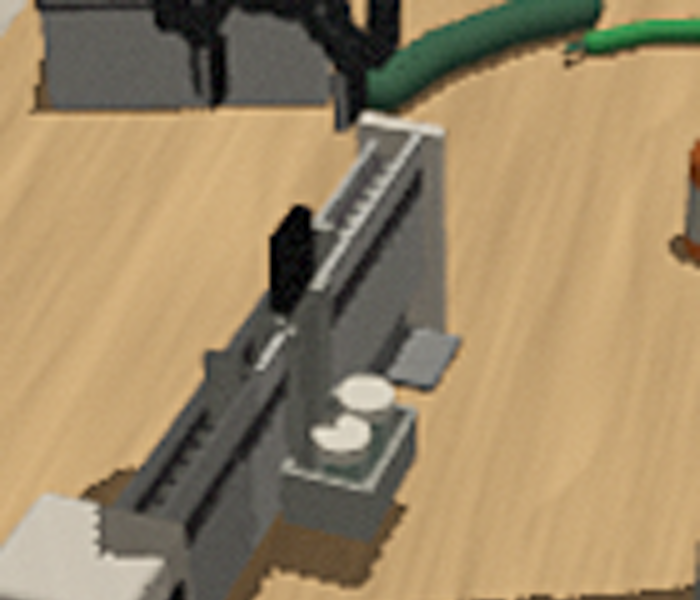

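The carrier (tab at (292,258), tray at (350,470)) hangs still on the lip between the dogs, and the gripper is well clear.

```bash
python3 -c "
from workcell import hand_in
print(hand_in())"
```

```text
the job is handed in; nothing more can be done
None
```

The job is handed in: the carrier hangs on the rail lip between the pusher dogs, hook tip lowered to the channel floor before release, jars on the robot's side and gripper clear; no verdict came back, and I did not re-check the cup, bottle, tomato and mug.

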